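# Arm the microscope laser at its guarded switch

### The job

Arm the microscope's laser at the control box with the hinged guard: with a fingertip lift the guard up and over until it rests open by itself, push the toggle beneath it over towards the guard's hinge, as far as it goes, then tip the guard forward again and let it drop fully shut over the switch. Nothing is to be gripped: leave both boxes standing where they are, and do not disturb the lamp box's bare toggle or the dish, the bottle and the objective lens around.

Things in the scene. Friction and masses are not known exactly. Their poses are not given: they have to be found in the camera images.
- laser_box: Laser control box with the guarded switch: free-standing white box on rubber feet, about 2.2 kg (pushed hard, it slides), 130 mm (x) by 100 mm (y), grey top 50 mm above the work surface. Origin: centre of its underside; z up; +x from the guard's lip to its hinge, roughly away from the robot. The toggle's pivot is at x = 0, y = 0, 52 mm up; hinge posts 36 mm tall at x = 28, y = -36 and +36 mm.
- guard (a joint): Angle (rad) of the aluminium guard over the toggle: 0 shut, grows as its near end rises, stop at 1.9, leaning back. Channel 62 mm wide: plate at 88 mm height, 46 mm long from the hinge towards -x, shallow side flanges (10 mm, rear half), open below; at the near end a 22 mm lip turns up 59 degrees. No spring: it weighs 35 g; below about 1.25 it falls shut, above that it falls back onto the stop.
- guard_lip (a point): Centre of the smooth 5 mm round bead across the end of the upturned lip, the guard's free near end, 62 mm wide. Shut: at x = -30 mm, y = 0 of the laser box, 108 mm above the work surface, with free space below it to the box's top. Resting open (1.9 rad): at x = +71 mm, 128 mm above the work surface. It moves on a circle of 64 mm about the hinge line.
- guard_hinge (a point): Middle of the guard's hinge line, which runs along the laser box's y, at its x = +28 mm, y = 0, 82 mm above the work surface.
- toggle (a joint): Angle (rad) of the steel bat toggle under the guard, swinging about the box's y: 0 to 0.1 at the start is off, leaning 0.4 rad to the box's -x (towards the lip); 0.8 is on, leaning 0.4 rad to +x, against its stop. It stays where it is left; about 0.7 N at its tip moves it (a knock of some 6 N can be felt on first touching it fast). 30 mm long, 7 to 11 mm thick. The shut guard clears it in both places.
- toggle_tip (a point): Tip of the toggle under the guard: in the off place at x = -12 mm, y = 0 of the laser box and 80 mm above the work surface; in the on place at x = +12 mm, same height.
- lamp_box: The lamp's control box, to be left alone: the same white box, 130 x 100 x 50 mm, but with a bare toggle and no guard. Origin: centre of its underside. It stands to the left or to the right of the laser box.
- lamp_toggle_tip (a point): Tip of the lamp box's bare toggle (30 mm bat, in any place of its swing, tip about 80 mm above the work surface). Not to be moved.
- dish: A closed clear petri dish, 60 mm across and 15 mm high. Origin: centre of its underside. Leave alone.
- medium_bottle: An amber glass bottle of medium with a white cap, 52 mm across and 100 mm high. Origin: centre of its underside. Leave alone.
- objective: A steel objective lens standing on its wide end, 36 mm across and 52 mm high. Origin: centre of its underside. Leave alone.
Things that resemble listed ones, but are neither listed nor needed, are in the scene too. Leave any brown or red look-alike of the laser_box alone.

How it is judged:
By the outcome, as a careful person would: the job done as asked, in the order asked, and still so for the second after the job is handed in, with the robot touching nothing.
It also fails if it takes over 58 s, if anything falls off the work surface, if the arm or the gripper's body presses on something with over 40 N, if the wrist force passes 120 N, or if a joint passes its speed limit or range.

### The arm

A 7-joint arm with a two-finger parallel gripper is mounted at the origin on the work surface. World frame = base frame: x ahead of the robot, y to its left, z up, the work surface at z = 0. Lengths are in m, angles in rad, forces in N, time in s.
With the tool pointing down it reaches from about 0.4 to 0.9 m from the base axis. Payload 5.5 kg.
Tool frame: the origin (TCP) lies midway between the tips of the shut fingers; the grasp point (between the pads) lies 19 mm behind it (robot.grip_depth is the distance from the TCP to the grasp point, in m); z points along the fingers, y is the line along which they close (so a half turn about z gives the same grasp; the last joint's range is limited). The gripper opens to 92 mm and grips with 3 to 60 N. Pads are 19 mm wide; open, the fingers measure 130 mm over their backs; the gripper's body (75 mm by 190 mm) begins 47 mm behind the grasp point.
Start: joints at [-0.926, 0.501, -0.427, 1.55, 0.221, 1.138, -0.21], TCP at [0.242, 0.603, 0.227] pointing down, gripper open.
Joint ranges: [-2.88, 2.88], [-0.31, 2.03], [-1.54, 1.56], [0.2, 2.42], [-1.41, 4.55], [0.19, 2.02], [-2.57, 2.57]. Speed limits (rad/s): [2.57, 2.57, 3.14, 3.14, 3.14, 3.14, 3.14].

### API

Orientations are given as a unit quaternion [w, x, y, z].
In Python, from cell import robot, imaging gives the robot as it stands. The module is installed in compiled form; this text tells all that it offers.
- The arm moves only by the tool send_rows, never from a script. Its argument "rows" is one flat list of numbers, 7 for each row, row after row: the shift along the tool's x, y, z in m, then the turn, a rotation vector about the tool's x, y, z in rad, then the opening, from 0 (shut) to 1 (fully open). A call has exactly 5 rows; each row shifts and turns the commanded pose from where the row before left it, along the tool's axes as they then stand; what a row does not reach is not made up. A row lasts 1/12 s, in which the tool goes at most 41.7 mm and 7.16 degrees, less where a joint would pass 70% of its speed; a pose out of reach is approached as far as the arm can. A call with a gripper value outside its range is refused whole. The fingers move at their own pace and stop on an object; "squeeze" is the grip in N (left out, the last holds). Time passes only in rows, so rows that do not move let the fingers close, or fill a call up. It gives the time, the measured TCP pose, the force, the opening and the grip force at its end, in the units of the state.
- robot.sense(): the state, without advancing time (a new reading comes with each control period).
- imaging.read_camera(name): name is "side" or "top"; returns a dict with "image" (384x512x3 uint8, blue, green, red), "fovy" (degrees; the focal length in pixels is half the picture's height over the tangent of half this angle, whatever the lens; pixels are square), "cx", "cy" (the principal point, pixels), "world_to_cam" (4x4, takes a point from world to camera coordinates). Camera axes: x right, y down, z forward; pixel columns grow to the right and rows downward; lengths in m; the calibration is good to about 2 mm. A picture is of the moment at which its call begins. There is no depth.
- robot.close_job(): hands the job in; it is judged then, once.
The state is a dict: "t": time; "qpos": joint angles; "qd": joint speeds; "tau": joint torques, N m; "tool_pos": TCP position; "tcp_rot": TCP orientation; "ft_force": force on the tool from outside, world axes, zero at the start; "wrist_torque": the same for the moment, N m; "opening": finger opening in m; "grip_force": force on a finger pad.
Only numpy, scipy, OpenCV 4.12 (cv2) and the standard library are available. Lean on these libraries where they do the work, as an engineer would, in place of code of your own. Each camera call takes 0.05 s, during which the arm holds its last target. There are 200 camera calls.

## Working session

There is one attempt and no reset: what is moved stays moved. The work goes in short steps, Python scripts to look and compute and a tool call to move; the robot and the scene stay as the last step left them, time stands still between calls to the robot, and variables do not carry over. Pictures are saved under pics/ and viewed, at most 10 in all, crops included, and the job is handed in when it is done.

Besides the shell and the picture viewer there is one more tool, called after "Emit:" by a JSON object that holds its "name" and its "arguments", one argument or row to a line. send_rows: Moves the arm, as the interface text tells. Its arguments: {"type":"object","properties":{"rows":{"type":"array"},"squeeze":{"type":"number"}},"required":["rows"]}

```bash
mkdir -p pics; cat > h.py <<'E'
import numpy as np, cv2
from cell import robot, imaging
from scipy.spatial.transform import Rotation as R
def cam(n):
    c=imaging.read_camera(n); c['f']=192/np.tan(np.radians(c['fovy'])/2); return c
def ray(c,u,v):
    T=np.array(c['world_to_cam']); d=T[:3,:3].T@np.array([(u-c['cx'])/c['f'],(v-c['cy'])/c['f'],1]); return -T[:3,:3].T@T[:3,3],d
def onz(c,u,v,z):
    o,d=ray(c,u,v); return o+d*(z-o[2])/d[2]
def proj(c,p):
    T=np.array(c['world_to_cam']); q=T[:3,:3]@np.array(p)+T[:3,3]; return q[:2]/q[2]*c['f']+[c['cx'],c['cy']]
E
python3 - <<'E'
from h import *
for n in('top','side'):
    c=cam(n); np.save(n+'.npy',c,allow_pickle=True); cv2.imwrite(f'pics/{n}0.png',cv2.resize(c['image'],(800,600),interpolation=cv2.INTER_CUBIC)); print(n,c['f'],c['cx'],c['cy'],np.round(c['world_to_cam'],3).tolist())
s=robot.sense();print(s['t'],s['tool_pos'],s['tcp_rot'],s['ft_force'],s['opening'])
E
```

```text
top 392.89184862727444 255.57399314201552 199.74842827029235 [[-0.028, -1.0, 0.008, 0.008], [-0.993, 0.026, -0.115, 0.556], [0.114, -0.012, -0.993, 1.101], [0.0, 0.0, 0.0, 1.0]]
side 369.5075126299804 259.12424566828673 193.34750351874493 [[0.922, -0.387, 0.004, -0.525], [-0.183, -0.444, -0.877, 0.2], [0.341, 0.808, -0.48, 0.757], [0.0, 0.0, 0.0, 1.0]]
0.1 [0.24198919 0.60263395 0.22581516] [-1.74926072e-04  1.89698939e-01  9.81841946e-01 -8.21616001e-04] [-1.07168697 -0.67134537 -0.87240299] 0.09203561598024894
```

View pics/top0.png

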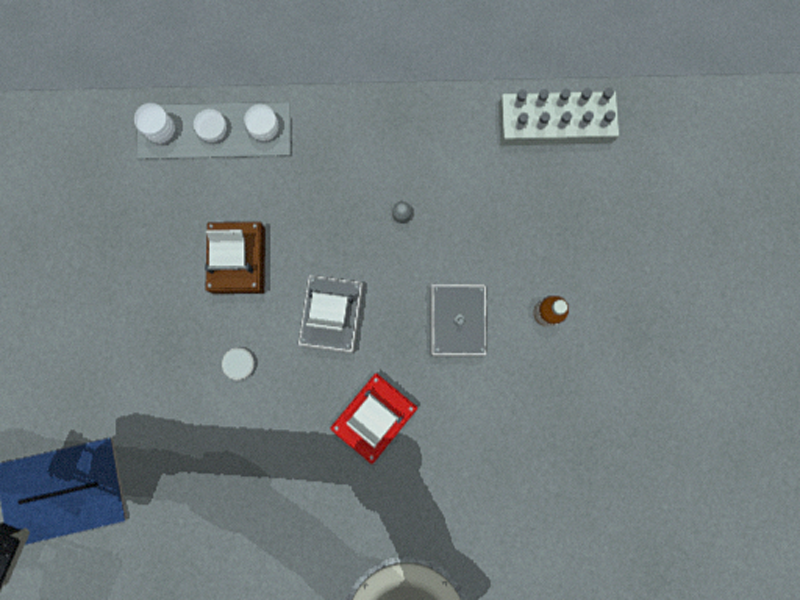

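View pics/side0.png

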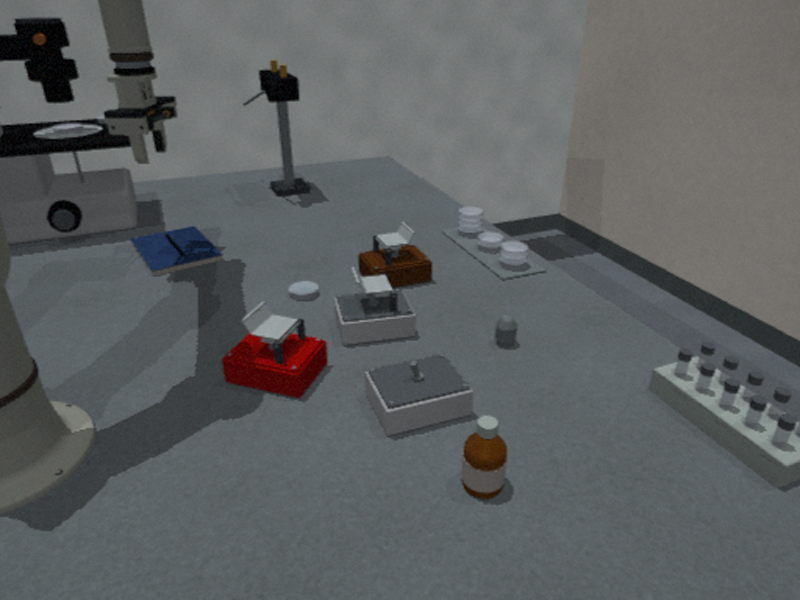

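The top view shows the laser box (grey with a white rim) at about (332,313) in the scaled picture. The lamp box is to its right at (459,320), the red decoy nearer at (374,418), the brown one at (235,257), and the dish at (238,364). In the side view the guard's lip is at about (357,275).

```bash
python3 - <<'E'
from h import *
c=np.load('top.npy',allow_pickle=True).item(); im=c['image']
u0,v0,u1,v1=184,170,240,232
g=cv2.cvtColor(im,cv2.COLOR_BGR2GRAY)[v0:v1,u0:u1]
m=(g>150).astype(np.uint8); 
n,l,st,_=cv2.connectedComponentsWithStats(m); print(st.tolist())
pts=np.argwhere(m)[:,::-1]+[u0,v0]
W=np.array([onz(c,u,v,.05)[:2] for u,v in pts])
r=cv2.minAreaRect((W*1000).astype(np.float32)); print('rect',r)
print(cv2.boxPoints(r).round(1).tolist())
a=cv2.resize(im[165:235,180:315],None,fx=5.9,fy=5.9,interpolation=cv2.INTER_CUBIC)
s=np.load('side.npy',allow_pickle=True).item()['image'][160:225,205:275]
b=cv2.resize(s,None,fx=11,fy=11,interpolation=cv2.INTER_CUBIC)[:,:]
cv2.imwrite('pics/a.png',a); cv2.imwrite('pics/b.png',cv2.resize(s,None,fx=8.5,fy=8.5,interpolation=cv2.INTER_CUBIC))
E
```

```text
[[0, 0, 56, 62, 2898], [13, 6, 3, 7, 8], [20, 7, 3, 1, 3], [15, 9, 2, 1, 2], [26, 8, 1, 1, 1], [28, 8, 2, 2, 3], [33, 9, 1, 1, 1], [35, 9, 3, 2, 5], [43, 10, 2, 2, 3], [44, 13, 1, 1, 1], [46, 12, 1, 7, 7], [12, 15, 1, 5, 5], [14, 17, 24, 20, 384], [10, 21, 2, 12, 12], [43, 20, 3, 20, 21], [8, 34, 2, 12, 13], [12, 37, 23, 4, 43], [7, 42, 36, 13, 60], [10, 47, 1, 1, 1], [38, 51, 1, 1, 1]]
rect ((556.2666015625, 119.4593505859375), (97.90718078613281, 128.03785705566406), 80.75715637207031)
[[485.20001220703125, 81.4000015258789], [611.5999755859375, 60.900001525878906], [627.2999877929688, 157.5], [500.8999938964844, 178.10000610351562]]
```

View pics/a.png

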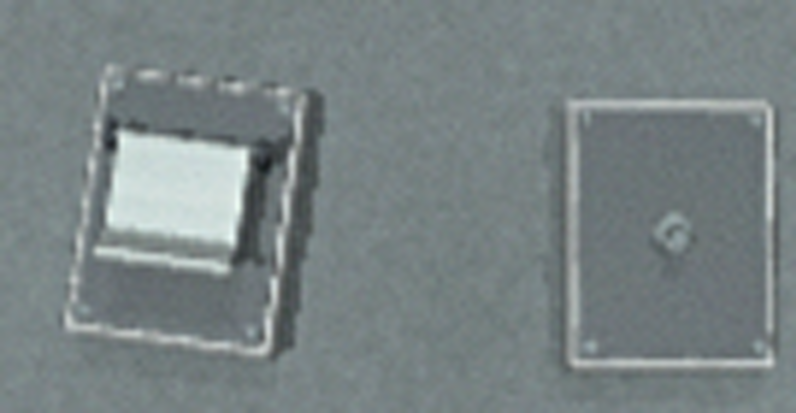

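View pics/b.png

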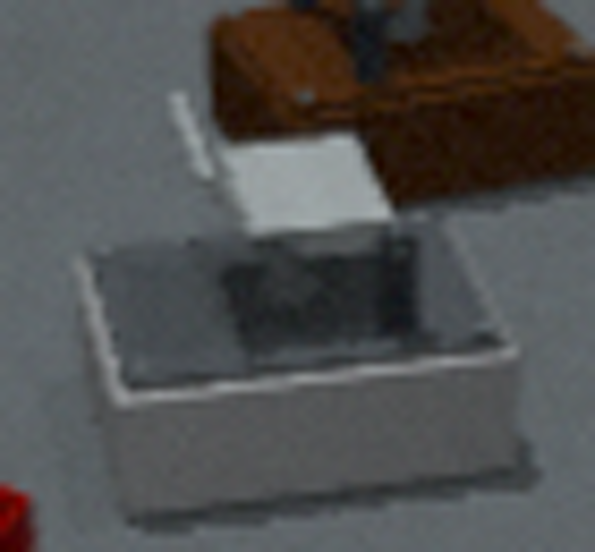

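The crops show the laser box's rim as a rectangle turned about −9°, with the guard shut and its lip pointing towards the robot. The lip runs from about (98,250) to (232,268) in the crop. The lamp toggle is at (673,233).

```bash
cat >> h.py <<'E'
B=np.array([.5563,.1195,0]); YAW=np.radians(-9.2); RB=R.from_euler('z',YAW)
def w(p): return B+RB.apply(np.array(p)/1000)
def b(p): return RB.inv().apply(np.array(p)-B)*1000
def plan(p,tilt):
    "shift (mm, present tool axes) and turn (deg) to TCP at box point p (mm), fingers leaning tilt deg forward"
    s=robot.sense(); q=s['tcp_rot']; r=R.from_quat([q[1],q[2],q[3],q[0]])
    g=RB*R.from_matrix(np.diag([-1.,1,-1]))*R.from_euler('y',-tilt,degrees=True)
    print('t',round(s['t'],2),'tcp box',b(s['tool_pos']).round(1),'F',np.round(RB.inv().apply(s['ft_force']),1),'open',round(s['opening'],3))
    print('shift mm',(r.inv().apply(w(p)-s['tool_pos'])*1000).round(1),'turn deg',np.degrees((r.inv()*g).as_rotvec()).round(2))
E
python3 - <<'E'
from h import *
c=np.load('top.npy',allow_pickle=True).item(); s=np.load('side.npy',allow_pickle=True).item()
for p in ((-30,31,108),(-30,-31,108),(28,0,88)):
  print(p,(proj(c,w(p))-[180,165])*5.9,(proj(s,w(p))-[205,160])*8.5)
for n,(u,v),z in (('red',(374,418),.05),('obj',(403,212),.05),('dish',(238,364),.015),('lampbox',(459,320),.05)):
  print(n,b(onz(c,u/1.5625,v/1.5625,z)).round())
plan((-75,0,160),20)
E
```

```text
(-30, 31, 108) [ 92.07126737 248.81485767] [166.39783839  95.32260695]
(-30, -31, 108) [227.35458674 266.96261212] [197.88814434 179.90412249]
(28, 0, 88) [182.90497919 138.79155702] [363.37197421 174.55353759]
red [-176. -106.   50.]
obj [ 204. -107.   50.]
dish [-114.  158.   15.]
lampbox [  18. -234.   50.]
t 0.1 tcp box [-387.5  426.7  225.8] F [-1.  -0.8 -0.9] open 0.092
shift mm [-398.5 -347.6   66.4] turn deg [ -2.31 -19.93 -12.52]
```

Emit:
{"name": "send_rows", "arguments": {
  "rows": [-0.03,-0.026,0,0,0,0,0,-0.03,-0.026,0,0,0,0,0,-0.03,-0.026,0,0,0,0,0,-0.03,-0.026,0,0,0,0,0,-0.03,-0.026,0,0,0,0,0],
  "squeeze": 10
}}

```text
t: 0.52
tool_pos: [0.3333, 0.4246, 0.2262]
tcp_rot: [-0.0, 0.19, 0.982, -0.0]
ft_force: [0.6, 0.4, -0.5]
opening: 0.063
grip_force: 0.0
```

Emit:
{"name": "send_rows", "arguments": {
  "rows": [-0.03,-0.026,0,0,0,0,0,-0.03,-0.026,0,0,0,0,0,-0.03,-0.026,0,0,0,0,0,-0.03,-0.026,0,0,0,0,0,-0.03,-0.026,0,0,0,0,0]
}}

```text
t: 0.93
tool_pos: [0.424, 0.2481, 0.2266]
tcp_rot: [-0.0, 0.19, 0.982, -0.0]
ft_force: [1.4, -0.2, -0.0]
opening: 0.0297
grip_force: 0.0
```

Emit:
{"name": "send_rows", "arguments": {
  "rows": [0,0,0,0,0,-0.109,0,0,0,0,0,0,-0.109,0,0,0,0,0,-0.1,0,0,0,0,0,0,0,0,0,0,0,0,0,0,0,0]
}}

```text
t: 1.35
tool_pos: [0.4222, 0.2504, 0.2266]
tcp_rot: [0.049, 0.081, 0.996, -0.004]
ft_force: [0.3, -0.5, -0.6]
opening: 0.001
grip_force: 0.0
```

```bash
python3 -c "
from h import *
plan((-75,0,160),20)"
```

```text
t 1.35 tcp box [-153.3  107.8  226.6] F [ 0.4 -0.4 -0.6] open 0.001
shift mm [ -71.6 -107.6   74. ] turn deg [ -0.06 -14.39  -0.08]
```

Emit:
{"name": "send_rows", "arguments": {
  "rows": [-0.018,-0.027,0.0185,0,0,0,0,-0.018,-0.027,0.0185,0,0,0,0,-0.018,-0.027,0.0185,0,0,0,0,-0.018,-0.027,0.0185,0,0,0,0,0,0,0,0,-0.1,0,0]
}}

```text
t: 1.77
tool_pos: [0.4889, 0.1205, 0.1567]
tcp_rot: [0.097, 0.088, 0.991, -0.011]
ft_force: [0.4, -0.5, -0.8]
opening: 0.0007
grip_force: 0.0
```

Emit:
{"name": "send_rows", "arguments": {
  "rows": [0,0,0,0,-0.1,0,0,0,0,0,0,-0.051,0,0,0,0,0,0,0,0,0,0,0,0,0,0,0,0,0,0,0,0,0,0,0]
}}

```text
t: 2.18
tool_pos: [0.4853, 0.1311, 0.1609]
tcp_rot: [0.174, 0.081, 0.981, -0.014]
ft_force: [0.0, -0.5, -0.0]
opening: 0.0006
grip_force: 0.0
```

```bash
python3 -c "
from h import *
plan((-60,0,88),20)
c=cam('side');cv2.imwrite('pics/c.png',cv2.resize(c['image'][60:240,150:330],None,fx=3.3,fy=3.3,interpolation=cv2.INTER_CUBIC))"
```

```text
t 2.18 tcp box [-7.200e+01  1.000e-01  1.609e+02] F [ 0.1 -0.5 -0. ] open 0.001
shift mm [13.8 -0.1 72.6] turn deg [-0.05  0.07 -0.21]
```

View pics/c.png

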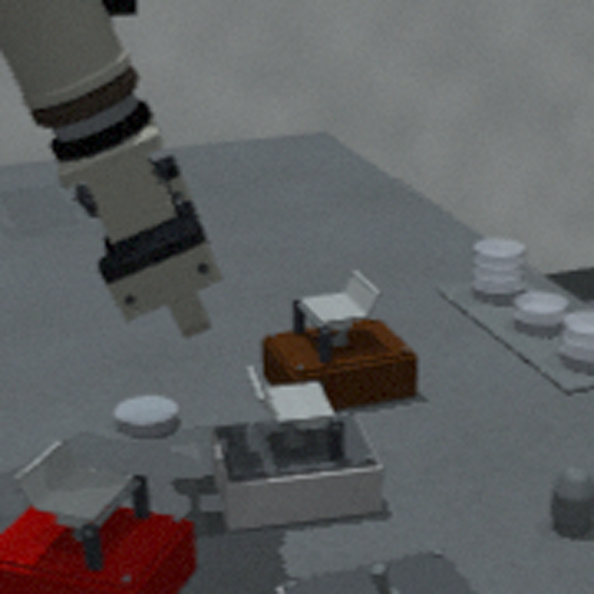

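Picture: the shut fingers are tilted forward at about (190,330), in front of and above the guard's lip at (258,385), and clear of the red box.

Emit:
{"name": "send_rows", "arguments": {
  "rows": [0.0066,0,0.0354,0,0,0,0,0.0066,0,0.0354,0,0,0,0,-0.007,0,0.0025,0,0,0,0,-0.0075,0,0.003,0,0,0,0,0,0,0,0,0,0,0]
}}

```text
t: 2.65
tool_pos: [0.5142, 0.1263, 0.0907]
tcp_rot: [0.175, 0.081, 0.981, -0.014]
ft_force: [0.7, 0.6, -0.2]
opening: 0.0002
grip_force: 0.0
```

```bash
python3 -c "
from h import *
plan((-15,0,116),20)"
```

```text
t 2.65 tcp box [-42.6  -0.   90.7] F [ 0.6  0.7 -0.2] open 0.0
shift mm [-34.7   0.2 -14.2] turn deg [-0.03  0.22 -0.27]
```

Emit:
{"name": "send_rows", "arguments": {
  "rows": [-0.0044,0,-0.0005,0,0,0,0,-0.0044,0,-0.0005,0,0,0,0,-0.0033,0,-0.0017,0,0,0,0,-0.0033,0,-0.0017,0,0,0,0,-0.0033,0,-0.0017,0,0,0,0]
}}

```text
t: 3.07
tool_pos: [0.527, 0.1238, 0.1025]
tcp_rot: [0.175, 0.081, 0.981, -0.014]
ft_force: [-0.9, -0.8, -0.1]
opening: 0.0003
grip_force: 0.2
```

Emit:
{"name": "send_rows", "arguments": {
  "rows": [-0.0033,0,-0.0017,0,0,0,0,-0.0033,0,-0.0017,0,0,0,0,-0.0033,0,-0.0017,0,0,0,0,-0.0033,0,-0.0017,0,0,0,0,-0.0033,0,-0.0017,0,0,0,0]
}}

```text
t: 3.48
tool_pos: [0.5389, 0.1216, 0.1151]
tcp_rot: [0.174, 0.08, 0.981, -0.014]
ft_force: [0.2, 0.3, 0.5]
opening: 0.0005
grip_force: 0.2
```

```bash
python3 -c "
from h import *
plan((28,0,114),20)
c=cam('side');cv2.imwrite('pics/d.png',cv2.resize(c['image'][120:240,180:300],None,fx=4.5,fy=4.5,interpolation=cv2.INTER_CUBIC))"
```

```text
t 3.48 tcp box [-17.5  -0.7 115.1] F [0.2 0.3 0.5] open 0.001
shift mm [-42.3   0.8  16.6] turn deg [-0.07  0.1  -0.17]
```

View pics/d.png

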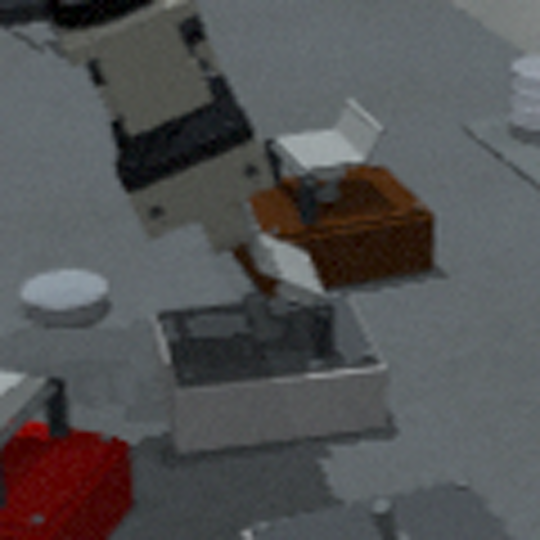

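The guard is rising: its lip sits on the fingertip at about (265,245), roughly 35° open. I'll keep pushing towards the hinge.

Emit:
{"name": "send_rows", "arguments": {
  "rows": [-0.0042,0,0.0016,0,0,0,0,-0.0042,0,0.0016,0,0,0,0,-0.0042,0,0.0016,0,0,0,0,-0.0042,0,0.0016,0,0,0,0,-0.0042,0,0.0016,0,0,0,0]
}}

```text
t: 3.95
tool_pos: [0.5615, 0.1179, 0.1144]
tcp_rot: [0.174, 0.081, 0.981, -0.014]
ft_force: [-0.1, -0.8, -0.3]
opening: 0.0002
grip_force: 0.0
```

Emit:
{"name": "send_rows", "arguments": {
  "rows": [-0.003,0,0.0012,0,0,0,0,-0.003,0,0.0012,0,0,0,0,-0.003,0,0.0012,0,0,0,0,-0.003,0,0.0012,0,0,0,0,-0.003,0,0.0012,0,0,0,0]
}}

```text
t: 4.37
tool_pos: [0.5772, 0.1153, 0.1141]
tcp_rot: [0.174, 0.081, 0.981, -0.014]
ft_force: [0.5, -0.9, 0.8]
opening: 0.0006
grip_force: 0.0
```

Emit:
{"name": "send_rows", "arguments": {
  "rows": [-0.0025,0,0.001,0,0,0,0,-0.0025,0,0.001,0,0,0,0,-0.002,0,0.0007,0,0,0,0,0,0,0,0,0,0,0,0,0,0,0,0,0,0]
}}

```text
t: 4.78
tool_pos: [0.5843, 0.1141, 0.114]
tcp_rot: [0.174, 0.081, 0.981, -0.014]
ft_force: [0.1, -0.0, -0.7]
opening: 0.0004
grip_force: 0.0
```

```bash
python3 -c "
from h import *
plan((-40,0,114),20)
c=cam('side');cv2.imwrite('pics/e.png',cv2.resize(c['image'][120:240,180:300],None,fx=4.5,fy=4.5,interpolation=cv2.INTER_CUBIC))"
```

```text
t 4.78 tcp box [ 28.5  -0.8 114. ] F [ 0.1  0.  -0.7] open 0.0
shift mm [ 64.3   0.6 -23.6] turn deg [-0.07  0.11 -0.18]
```

View pics/e.png

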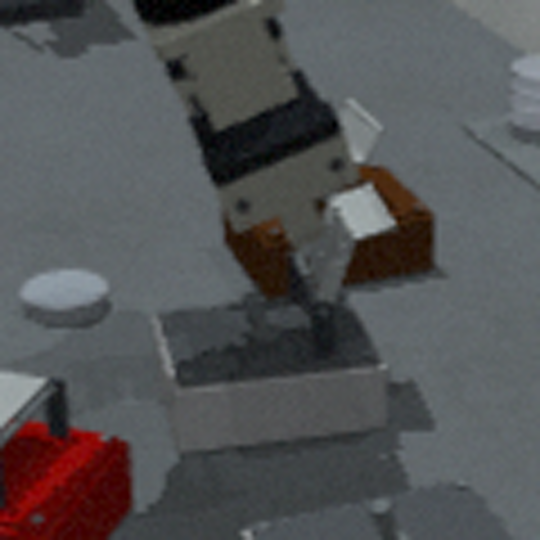

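The guard stands open, leaning back past the fingertip, with its lip at about (365,210). I'll retreat, drop down and approach the toggle.

Emit:
{"name": "send_rows", "arguments": {
  "rows": [0.032,0,-0.0116,0,0,0,0,0.032,0,-0.0116,0,0,0,0,0.0075,0,0.0207,0,0,0,0,0.0075,0,0.0207,0,0,0,0,0,0,0,0,0,0,0]
}}

```text
t: 5.25
tool_pos: [0.5144, 0.1247, 0.0669]
tcp_rot: [0.172, 0.08, 0.982, -0.015]
ft_force: [0.1, -0.5, 0.0]
opening: 0.0007
grip_force: 0.0
```

```bash
python3 -c "
from h import *
plan((-8,0,70),20)
c=cam('side');d=cam('top')
a=cv2.resize(c['image'][140:230,190:290],None,fx=4,fy=4,interpolation=cv2.INTER_CUBIC);e=cv2.resize(d['image'][150:240,170:270],None,fx=4,fy=4,interpolation=cv2.INTER_CUBIC)
cv2.imwrite('pics/f.png',np.hstack([a,e]))"
```

```text
t 5.25 tcp box [-42.2  -1.6  66.9] F [ 0.2 -0.5  0. ] open 0.001
shift mm [-33.2   1.6   8.7] turn deg [-0.2  -0.14 -0.04]
```

View pics/f.png

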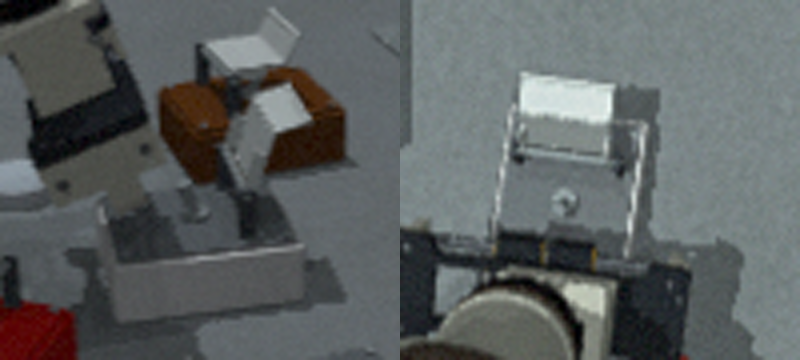

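The side view shows the guard resting open by itself at (270,120) and the toggle still off at (193,200). I'll push slowly now.

Emit:
{"name": "send_rows", "arguments": {
  "rows": [-0.0056,0.0005,0.002,0,0,0,0,-0.0056,0.0005,0.002,0,0,0,0,-0.0038,0.0005,0.0014,0,0,0,0,-0.0028,0,0.001,0,0,0,0,-0.0028,0,0.001,0,0,0,0]
}}

```text
t: 5.77
tool_pos: [0.5399, 0.123, 0.0703]
tcp_rot: [0.174, 0.081, 0.981, -0.014]
ft_force: [-2.0, 0.6, -0.4]
opening: 0.0007
grip_force: 0.5
```

Emit:
{"name": "send_rows", "arguments": {
  "rows": [-0.0024,0,0.0008,0,0,0,0,-0.0024,0,0.0008,0,0,0,0,-0.0024,0,0.0008,0,0,0,0,-0.0024,0,0.0008,0,0,0,0,0,0,0,0,0,0,0]
}}

```text
t: 6.18
tool_pos: [0.5497, 0.1212, 0.0703]
tcp_rot: [0.174, 0.081, 0.981, -0.014]
ft_force: [-1.6, -0.7, 0.2]
opening: 0.0005
grip_force: 0.3
```

Emit:
{"name": "send_rows", "arguments": {
  "rows": [-0.0014,0,0.0005,0,0,0,0,-0.0014,0,0.0005,0,0,0,0,0,0,0,0,0,0,0,0,0,0,0,0,0,0,0,0,0,0,0,0,0]
}}

```text
t: 6.6
tool_pos: [0.552, 0.1211, 0.0702]
tcp_rot: [0.174, 0.08, 0.981, -0.014]
ft_force: [-0.4, -1.2, 0.7]
opening: 0.0007
grip_force: 0.2
```

```bash
python3 -c "
from h import *
plan((-5,0,70),20)"
```

```text
t 6.6 tcp box [-4.4  0.9 70.2] F [-0.2 -1.2  0.7] open 0.001
shift mm [ 0.6 -0.9 -0. ] turn deg [-0.06  0.11 -0.17]
```

Emit:
{"name": "send_rows", "arguments": {
  "rows": [-0.001,0,0.0003,0,0,0,0,-0.001,0,0.0003,0,0,0,0,0,0,0,0,0,0,0,0,0,0,0,0,0,0,0,0,0,0,0,0,0]
}}

```text
t: 7.02
tool_pos: [0.5535, 0.1207, 0.07]
tcp_rot: [0.174, 0.08, 0.981, -0.014]
ft_force: [-3.3, 0.6, 1.3]
opening: 0.0004
grip_force: 1.6
```

Emit:
{"name": "send_rows", "arguments": {
  "rows": [-0.001,0,0.0003,0,0,0,0,0,0,0,0,0,0,0,0,0,0,0,0,0,0,0,0,0,0,0,0,0,0,0,0,0,0,0,0]
}}

```text
t: 7.43
tool_pos: [0.5539, 0.1206, 0.0698]
tcp_rot: [0.173, 0.08, 0.982, -0.015]
ft_force: [-6.2, 1.0, 1.7]
opening: 0.0006
grip_force: 3.0
```

The force rises to 6 N, so the toggle is against its stop. I'll retreat, rise, and level the tool.

Emit:
{"name": "send_rows", "arguments": {
  "rows": [0.028,0,-0.0103,0,0,0,0,-0.012,0,-0.033,0,0,0,0,-0.012,0,-0.033,0,0,0,0,-0.012,0,-0.033,0,0,0,0,0,0,0,0,0.117,0,0]
}}

```text
t: 7.85
tool_pos: [0.5259, 0.1286, 0.1829]
tcp_rot: [0.123, 0.078, 0.989, -0.008]
ft_force: [0.1, -1.3, -0.9]
opening: 0.0005
grip_force: 0.0
```

Emit:
{"name": "send_rows", "arguments": {
  "rows": [0,0,0,0,0.117,0,0,0,0,0,0,0.116,0,0,0,0,0,0,0,0,0,0,0,0,0,0,0,0,0,0,0,0,0,0,0]
}}

```text
t: 8.27
tool_pos: [0.5251, 0.1251, 0.1751]
tcp_rot: [0.003, 0.082, 0.997, -0.001]
ft_force: [-0.7, -0.8, -0.4]
opening: 0.0004
grip_force: 0.0
```

```bash
python3 -c "
from h import *
plan((100,0,175),0)
c=cam('side');d=cam('top')
a=cv2.resize(c['image'][140:230,190:290],None,fx=4,fy=4,interpolation=cv2.INTER_CUBIC);e=cv2.resize(d['image'][150:240,170:270],None,fx=4,fy=4,interpolation=cv2.INTER_CUBIC)
cv2.imwrite('pics/g.png',np.hstack([a,e]))"
```

```text
t 8.27 tcp box [-31.7   0.5 175.1] F [-0.6 -0.9 -0.4] open 0.0
shift mm [-131.7    0.     0.8] turn deg [-0.06  0.3  -0.22]
```

View pics/g.png

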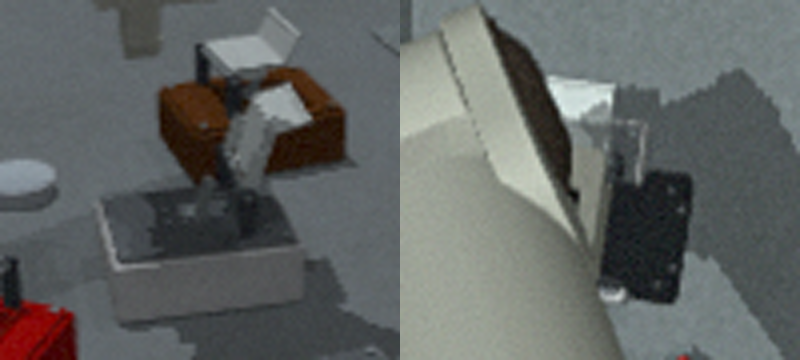

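The side view shows the toggle now leaning towards the hinge at (207,195), the guard still open and the box in place. Next I go over and behind the guard.

Emit:
{"name": "send_rows", "arguments": {
  "rows": [-0.033,0,0,0,0,0,0,-0.033,0,0,0,0,0,0,-0.033,0,0,0,0,0,0,-0.033,0,0,0,0,0,0,0,0,0,0,0,0,0]
}}

```text
t: 8.78
tool_pos: [0.6603, 0.1017, 0.176]
tcp_rot: [0.005, 0.083, 0.997, -0.001]
ft_force: [0.1, -0.7, 0.4]
opening: 0.0007
grip_force: 0.0
```

Emit:
{"name": "send_rows", "arguments": {
  "rows": [0,0,0.028,0,0,0,0,0,0,0.028,0,0,0,0,0,0,0,0,0,0,0,0.006,0,0,0,0,0,0,0.005,0,0,0,0,0,0]
}}

```text
t: 9.2
tool_pos: [0.6446, 0.1063, 0.1215]
tcp_rot: [0.003, 0.081, 0.997, -0.0]
ft_force: [0.4, 0.1, -0.2]
opening: 0.0002
grip_force: 0.0
```

Emit:
{"name": "send_rows", "arguments": {
  "rows": [0.005,0,0,0,0,0,0,0.005,0,0,0,0,0,0,0.005,0,0,0,0,0,0,0.005,0,0,0,0,0,0,0.005,0,0,0,0,0,0]
}}

```text
t: 9.62
tool_pos: [0.6201, 0.1096, 0.1208]
tcp_rot: [0.002, 0.082, 0.997, -0.0]
ft_force: [-0.0, 0.0, -0.3]
opening: 0.0004
grip_force: 0.0
```

Emit:
{"name": "send_rows", "arguments": {
  "rows": [0.004,0,0,0,0,0,0,0.004,0,0,0,0,0,0,0.004,0,0,0,0,0,0,0.004,0,0,0,0,0,0,0,0,0,0,0,0,0]
}}

```text
t: 10.03
tool_pos: [0.6036, 0.1124, 0.1199]
tcp_rot: [0.002, 0.082, 0.997, -0.0]
ft_force: [-0.7, -0.3, 0.2]
opening: 0.0004
grip_force: 0.0
```

```bash
python3 -c "
from h import *
plan((35,0,119),0)
c=cam('side')
cv2.imwrite('pics/h.png',cv2.resize(c['image'][120:230,190:300],None,fx=4,fy=4,interpolation=cv2.INTER_CUBIC))"
```

```text
t 10.03 tcp box [ 47.9   0.6 119.9] F [-0.7 -0.4  0.2] open 0.0
shift mm [12.9 -0.6  0.8] turn deg [-0.04  0.18 -0.18]
```

View pics/h.png

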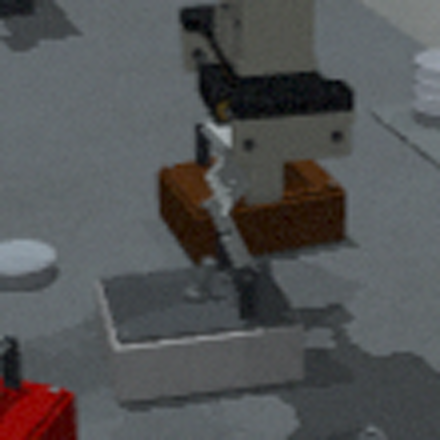

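The guard is being tipped forward and is now near vertical at (220,180), with the finger behind it. I'll go a little further so it drops.

Emit:
{"name": "send_rows", "arguments": {
  "rows": [0.004,0,0,0,0,0,0,0.004,0,0,0,0,0,0,0.004,0,0,0,0,0,0,0.004,0,0,0,0,0,0,0.004,0,0,0,0,0,0]
}}

```text
t: 10.5
tool_pos: [0.5844, 0.1155, 0.1199]
tcp_rot: [0.002, 0.082, 0.997, -0.0]
ft_force: [-0.1, 0.1, -0.5]
opening: 0.0002
grip_force: 0.0
```

Emit:
{"name": "send_rows", "arguments": {
  "rows": [0,0,0,0,0,0,0,0,0,0,0,0,0,0,0,0,-0.03,0,0,0,0,0,0,-0.04,0,0,0,0,0,0,-0.04,0,0,0,0]
}}

```text
t: 10.92
tool_pos: [0.5835, 0.1152, 0.2301]
tcp_rot: [0.001, 0.082, 0.997, -0.001]
ft_force: [1.2, 0.6, 0.9]
opening: 0.0003
grip_force: 0.0
```

Emit:
{"name": "send_rows", "arguments": {
  "rows": [0,0.035,0,0,0,0,0,0,0.035,0,0,0,0,0,0,0.035,0,0,0,0,0,0,0.035,0,0,0,0,0,0,0.035,0,0,0,0,0]
}}

```text
t: 11.33
tool_pos: [0.6135, 0.2895, 0.2302]
tcp_rot: [0.002, 0.082, 0.997, -0.0]
ft_force: [0.7, 0.6, 0.2]
opening: 0.0005
grip_force: 0.0
```

Emit:
{"name": "send_rows", "arguments": {
  "rows": [0,0.035,0,0,0,0,0,0,0.035,0,0,0,0,0,0,0.035,0,0,0,0,0,0,0.035,0,0,0,0,0,0,0,0,0,0,0,0]
}}

```text
t: 11.75
tool_pos: [0.6326, 0.4358, 0.2282]
tcp_rot: [0.0, 0.078, 0.997, 0.002]
ft_force: [-2.8, 1.7, -0.7]
opening: 0.0006
grip_force: 0.0
```

```bash
python3 - <<'E'
from h import *
s=robot.sense();print(s['t'],b(s['tool_pos']).round(),s['ft_force'])
for n in('top','side'):
    o=np.load(n+'.npy',allow_pickle=True).item()['image'];c=cam(n)
    ps=[proj(c,w((x,y,z))) for x in(-70,70) for y in(-52,52) for z in(0,112)]
    lo=np.min(ps,0).astype(int);hi=np.max(ps,0).astype(int)+1
    A=[cv2.cvtColor(i,cv2.COLOR_BGR2GRAY)[lo[1]:hi[1],lo[0]:hi[0]].astype(int) for i in(o,c['image'])]
    D=np.abs(A[0]-A[1]);print(n,'diff>40:',(D>40).sum(),'of',D.size)
    for i in (o,c['image']):
        g=cv2.cvtColor(i,cv2.COLOR_BGR2GRAY)[lo[1]:hi[1],lo[0]:hi[0]]
        k,l,st,ce=cv2.connectedComponentsWithStats((g>165).astype(np.uint8))
        j=1+np.argsort(-st[1:,4])[:2];print(st[j].tolist(),ce[j].round(1).tolist())
E
```

```text
11.75 [ 25. 324. 228.] [-2.84960851  1.69026697 -0.74165433]
top diff>40: 681 of 2891
[[13, 18, 24, 20, 371], [11, 38, 23, 4, 31]] [[24.6, 27.4], [22.1, 39.5]]
[[20, 19, 17, 14, 121], [43, 22, 2, 12, 12]] [[29.9, 24.1], [43.4, 27.5]]
side diff>40: 134 of 3600
[] []
[[41, 21, 1, 1, 1]] [[41.0, 21.0]]
```

Emit:
{"name": "send_rows", "arguments": {
  "rows": [0.036,0.016,0,0,0,0,0,0.036,0.016,0,0,0,0,0,0.036,0.016,0,0,0,0,0,0.036,0.016,0,0,0,0,0,0.036,0.016,0,0,0,0,0]
}}

```text
t: 12.27
tool_pos: [0.4714, 0.5333, 0.2295]
tcp_rot: [0.003, 0.083, 0.997, -0.001]
ft_force: [0.2, 0.4, 0.3]
opening: 0.0006
grip_force: 0.0
```

Emit:
{"name": "send_rows", "arguments": {
  "rows": [0.036,0.016,0,0,0,0,0,0.036,0.016,0,0,0,0,0,0.036,0.016,0,0,0,0,0,0.036,0.016,0,0,0,0,0,0,0,0,0,0,0,0]
}}

```text
t: 12.68
tool_pos: [0.329, 0.6262, 0.2293]
tcp_rot: [-0.001, 0.076, 0.997, 0.001]
ft_force: [-2.8, 0.9, 0.1]
opening: 0.0008
grip_force: 0.0
```

```bash
python3 - <<'E'
from h import *
s=robot.sense();print(s['t'],s['tool_pos'].round(3),s['ft_force'])
for n,r in(('top',(170,160,250,240)),('side',(205,160,275,225)),('top',(80,100,400,290))):
    o=np.load(n+'.npy',allow_pickle=True).item()['image'];c=cam(n)
    A,Bq=[cv2.GaussianBlur(cv2.cvtColor(i,cv2.COLOR_BGR2GRAY),(3,3),0)[r[1]:r[3],r[0]:r[2]].astype(int) for i in(o,c['image'])]
    D=np.abs(A-Bq)>30; k,l,st,ce=cv2.connectedComponentsWithStats(D.astype(np.uint8))
    print(n,D.sum(),[x for x in (st[1:]+[r[0],r[1],0,0,0]).tolist() if x[4]>3])
    t=150 if n=='top' else 130
    for g in(A,Bq):
        k,l,st,ce=cv2.connectedComponentsWithStats((g>t).astype(np.uint8)); j=1+np.argsort(-st[1:,4])[:3]; print(st[j].tolist(),ce[j].round(1).tolist())
E
```

```text
12.6833 [0.329 0.626 0.229] [-2.77894342  0.90261285  0.13405425]
top 0 []
[[28, 27, 24, 20, 389], [26, 46, 23, 5, 50], [36, 62, 14, 2, 15]] [[39.4, 36.7], [36.5, 48.4], [42.5, 62.5]]
[[28, 27, 24, 20, 387], [26, 46, 23, 5, 50], [36, 62, 13, 2, 13]] [[39.5, 36.7], [36.7, 48.4], [42.0, 62.5]]
side 0 []
[[26, 16, 19, 11, 152], [21, 12, 3, 8, 9]] [[35.2, 21.4], [22.0, 15.3]]
[[27, 16, 18, 11, 150], [21, 12, 2, 5, 6], [23, 18, 1, 2, 2]] [[35.2, 21.4], [21.5, 14.0], [23.0, 18.5]]
top 3489 [[80, 233, 141, 45, 3030], [232, 271, 15, 10, 74], [223, 272, 17, 13, 62], [113, 275, 14, 6, 36], [256, 275, 3, 2, 5], [262, 281, 7, 9, 37], [152, 283, 33, 7, 103], [80, 285, 34, 5, 104], [131, 288, 19, 2, 23]]
[[52, 47, 24, 24, 492], [146, 153, 28, 28, 419], [118, 87, 24, 20, 389]] [[64.5, 59.1], [159.3, 166.9], [129.4, 96.7]]
[[52, 47, 24, 24, 492], [118, 87, 24, 20, 388], [146, 153, 28, 24, 367]] [[64.4, 59.2], [129.5, 96.7], [159.4, 165.6]]
```

The guard is back in its shut place to the pixel, the box has not moved, and the only other differences are the arm and its shadow. I'm handing in.

```bash
python3 -c "
from cell import robot
print(robot.close_job())"
```

```text
the job is handed in; nothing more can be done
None
```

The job is handed in at about 12.7 s: I lifted the guard until it rested open, pushed the toggle towards the hinge until it met its stop (force rose to 6 N), and tipped the guard shut again; before-and-after pictures show the guard shut and the laser box and surroundings unmoved.

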